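Switch on the driver under its spring guard

TASK

Of the two switch boxes on the optical table, take the one with the wide guard: with a finger, lift its spring-loaded guard by the lip, flip the toggle beneath fully over to the back while the guard rests on the finger, then draw the finger out and let the guard drop shut over the switched toggle. Do it gently, leave the other box's guard and toggle as they are, and do not push or pick up the things standing about.

Things in the scene. Friction and masses are not known exactly. Their poses are not given: they have to be found in the camera images.
- wide_box: the box to be operated: grey switch box bolted to the table, 140 (x) x 150 (y) x 70 mm tall, with a grey hooded guard 66 mm wide on the middle of its top. Origin at the centre of its underside, z up; its -x side is the front, towards the robot, where the guard's lip is; +x is the back, where the guard's hinge is. The flat top is 70 mm above the origin.
- wide_guard (a joint): hinge of the wide guard, rad: 0 shut, grows as its front rises and swings back, stop at 1.3. A light spring (about 0.5 N at the lip) shuts it from any angle: it stays open only while held and drops shut when let go. The space under the lip is free: a finger coming from the front beneath or against the lip raises the guard.
- wide_lip (a point): middle of the front edge of the wide guard's lip, moving with the guard; shut, at (-56, 0, 99) mm in the box frame. The lip is black, 3 mm thick, 66 mm wide, and slopes down and inward from this edge to the foot of the front wall at x = -38 mm, 82 mm high
- wide_hinge (a point): middle of the wide guard's hinge line (along box y), at (30, 0, 74) mm in the box frame. The guard is a hood of 3 mm plastic, inside 60 mm wide; shut, its roof top is 124 mm above the table from x = -25 to 34 mm, and its front wall at x = -38 mm spans 82 to 112 mm above the table (box frame)
- wide_toggle (a joint): the toggle under the wide guard, rad: 0 off (leaning 0.3 rad towards the front), 0.6 on (leaning 0.3 rad towards the back). It moves stiffly (about 1 N at the ball), stays wherever it is left, and has a hard stop at each end. Pivot at (-12, 0, 70) mm in the box frame, along box y; a steel bar 9 mm thick with a ball of 14 mm at its end. It can be reached under the raised guard from the front.
- wide_tip (a point): centre of the 14 mm ball at the end of the wide toggle, 34 mm from its pivot: off, at (-22, 0, 102) mm in the box frame; on, at (-2, 0, 102) mm
- slim_box: the other box, to be left alone: grey switch box bolted to the table, 140 (x) x 150 (y) x 70 mm tall, with a grey hooded guard 38 mm wide on the middle of its top. Origin at the centre of its underside, z up; its -x side is the front, towards the robot, where the guard's lip is; +x is the back, where the guard's hinge is. The flat top is 70 mm above the origin.
- slim_guard (a joint): hinge of the slim guard, rad: 0 shut, grows as its front rises and swings back, stop at 1.3. A light spring (about 0.5 N at the lip) shuts it from any angle: it stays open only while held and drops shut when let go. The space under the lip is free: a finger coming from the front beneath or against the lip raises the guard.
- slim_lip (a point): middle of the front edge of the slim guard's lip, moving with the guard; shut, at (-56, 0, 99) mm in the box frame. The lip is black, 3 mm thick, 38 mm wide, and slopes down and inward from this edge to the foot of the front wall at x = -38 mm, 82 mm high
- slim_hinge (a point): middle of the slim guard's hinge line (along box y), at (30, 0, 74) mm in the box frame. The guard is a hood of 3 mm plastic, inside 32 mm wide; shut, its roof top is 124 mm above the table from x = -25 to 34 mm, and its front wall at x = -38 mm spans 82 to 112 mm above the table (box frame)
- slim_toggle (a joint): the toggle under the slim guard, rad: 0 off (leaning 0.3 rad towards the front), 0.6 on (leaning 0.3 rad towards the back). It moves stiffly (about 1 N at the ball), stays wherever it is left, and has a hard stop at each end. Pivot at (-12, 0, 70) mm in the box frame, along box y; a steel bar 9 mm thick with a ball of 14 mm at its end. It can be reached under the raised guard from the front.
- slim_tip (a point): centre of the 14 mm ball at the end of the slim toggle, 34 mm from its pivot: off, at (-22, 0, 102) mm in the box frame; on, at (-2, 0, 102) mm
- collar: a loose aluminium ring 28 mm across, 14 mm tall, lying on top of the wide-guard box, about 54 mm to the side of its guard's middle. Bystander; origin at the centre of its underside
- standoff: a loose brass cylinder 18 mm across, 30 mm tall, standing on top of the slim-guard box beside its guard. Bystander; origin at the centre of its underside
- post: a loose steel optics post 32 mm across the foot, 80 mm tall, standing between the boxes. Bystander; origin at the centre of its underside
- lens: a small lens mount, 34 x 40 mm foot, 61 mm tall, standing between the boxes. Bystander; origin at the centre of its underside
- motor: a small square motor 37 x 37 mm, 56 mm tall with its upright shaft, standing nearer the robot. Bystander; origin at the centre of its underside
- cleaner: a white bottle 48 mm across, 120 mm tall, standing at the back. Bystander; origin at the centre of its underside
- driver: a screwdriver 170 mm long lying on the left of the table. Bystander; origin on the axis of the handle and blade
- tray: an open grey tray 100 x 140 x 30 mm on the right of the table. Bystander; origin at the centre of its underside
Things that resemble listed ones, but are neither listed nor needed, are in the scene too. What is shaped like the wide_box but turquoise is not meant.

How it is judged:
By the outcome, as a careful person would: the job done as asked, in the order asked, and still so for the second after the job is handed in, with the robot touching nothing.
It also fails if it takes over 38 s, if anything falls off the work surface, if the arm or the gripper's body presses on something with over 40 N, if the wrist force passes 120 N, or if a joint passes its speed limit or range.

ROBOT

A 6-joint arm with a two-finger parallel gripper is mounted at the origin on the work surface. World frame = base frame: x ahead of the robot, y to its left, z up, the work surface at z = 0. Lengths are in m, angles in rad, forces in N, time in s.
With the tool pointing down it reaches from about 0.375 to 0.975 m from the base axis. Payload 3.8 kg.
Tool frame: the origin (TCP) lies on the centre line of the jaws, within the pads' length; the fingertips stand 14 mm ahead of it and the grasp point (between the pads) lies 5 mm behind it; z points along the fingers, y is the line along which they close (so a half turn about z gives the same grasp; the last joint's range is limited). The gripper opens to 85 mm and grips with 20 to 120 N. Pads are 22 mm wide; open, the fingers measure 114 mm over their backs; the gripper's body (76 mm by 85 mm) begins 54 mm behind the grasp point. The pads swing forward as they close: fully open they stand 13 mm farther back than shut.
Start: joints at [1.141, 0.264, 1.604, -0, 1.274, -0.037], TCP at [0.258, 0.624, 0.245] pointing down, gripper open.
Joint ranges: [-2.63, 2.63], [-0.94, 2.18], [0.31, 2.57], [-1.31, 4.45], [0, 2.66], [-2.55, 2.55]. Speed limits (rad/s): [2.57, 2.57, 3.14, 3.14, 3.14, 3.14].

INTERFACE

Orientations are given as a rotation vector (axis times angle).
In Python, from workcell import bot, eyes, spot_in gives the robot as it stands.
- The arm moves only by the tool carry_out, never from a script. Its argument "series" is text: rows parted by semicolons, each of 4 numbers parted by spaces: the shift along the world's x, y, z in m, then the turn about the world's z in degrees. In form: tx ty tz roll; .... A call has 1 to 20 rows; each row shifts and turns the commanded pose from where the row before left it; what a row does not reach is not made up. A row lasts 1/8 s, in which the tool goes at most 62.5 mm and 10.7 degrees, less where a joint would pass 70% of its speed; a pose out of reach is approached as far as the arm can. A call is refused whole if a number of a shift passes 0.0625 or a number of a turn 10.7, either way. A call with a gripper value outside its range is refused whole. "jaw" is the gripper command: -1 is shut, 1 is fully open, values between are in proportion, set as the call begins (left out, the last holds). The fingers move at their own pace and stop on an object; "grip_force" is the grip in N (left out, the last holds). Time passes only in rows, so rows that do not move let the fingers close. It gives the time, the measured TCP pose, the force, the opening and the grip force at its end, in the units of the state.
- bot.read_state(): the state, without advancing time (a new reading comes with each control period).
- eyes.read_camera(name): name is "scene" or "side" or "wrist"; returns (picture, depth): 480x640x3 uint8, blue, green, red; 480x640 float32, m along the optical axis (not along the pixel's ray), 0 where there is no reading.
- eyes.get_calibration(name): a dict with "K" (3x3 intrinsics, pixels), "position" and "rotation" of the camera in the world; the wrist camera has in their place "T_tool_cam" (4x4, takes a point from camera to tool coordinates, whose origin is the TCP and whose axes are the flange's). Camera axes: x right, y down, z forward; pixel columns grow to the right and rows downward; lengths in m; the calibration is good to about 2 mm. A picture is of the moment at which its call begins: read the wrist's pose just before it. get_calibration takes no time and is no camera call.
- bot.finish_job(): hands the job in; it is judged then, once.
Trained networks look in the newest picture that a camera, given by its name, has taken for a name from the list of things; names that differ only in an ending like _2 or _b are one class to them, and where a whole thing is asked for, a point or a joint stands for the part that bears it (a point fixed in the world has none). Each returns a list of dicts, best first, with "score" (0 to 1); they miss things now and then, are a little off and sometimes report something else, mostly with a low value. They report only what shows in the picture. A call takes as long as a camera call. They do not tell look-alikes from the thing itself.
- spot_in(camera, target): "rect" ([centre column, centre row, width, height] in pixels, round what is visible of it).
The state is a dict: "time": time; "q": joint angles; "joint_vel": joint speeds; "joint_torque": joint torques, N m; "tool_pos": TCP position; "tcp_rot": TCP orientation; "wrist_force": force on the tool from outside, world axes, zero at the start; "torque": the same for the moment, N m; "width": opening from 0.0 (shut) to 1.0 (fully open); "grip_force": force on a finger pad.
Only numpy, scipy, OpenCV 4.12 (cv2) and the standard library are available. Lean on these libraries where they do the work, as an engineer would, in place of code of your own. Each camera call takes 0.05 s, during which the arm holds its last target. There are 200 camera calls.

## Working session

There is one attempt and no reset: what is moved stays moved. The work goes in short steps, Python scripts to look and compute and a tool call to move; the robot and the scene stay as the last step left them, time stands still between calls to the robot, and variables do not carry over. Pictures are saved under pics/ and viewed, at most 10 in all, crops included, and the job is handed in when it is done.

Besides the shell and the picture viewer there is one more tool, called after "Request:" as name(argument=value, ...) on one line, values as JSON. carry_out: Moves the arm, as the interface text tells. Its arguments: {"type":"object","properties":{"series":{"type":"string"},"jaw":{"type":"number"},"grip_force":{"type":"number"}},"required":["series"]}

```bash
mkdir -p pics
cat > h.py <<'E'
import numpy as np,cv2
from workcell import bot,eyes,spot_in
def world(cam,depth,u,v):
    c=eyes.get_calibration(cam);K=np.array(c["K"]);z=depth[int(v),int(u)]
    p=np.array([(u-K[0,2])/K[0,0]*z,(v-K[1,2])/K[1,1]*z,z])
    R=np.array(c["rotation"])
    if R.shape!=(3,3): R=cv2.Rodrigues(R)[0]
    return R@p+np.array(c["position"])
E
python3 - <<'E'
from h import *
s=bot.read_state();print({k:np.round(v,3) for k,v in s.items()})
for c in("scene","side"):
    im,d=eyes.read_camera(c);cv2.imwrite(f"pics/{c}0.png",im);np.save(f"pics/{c}0.npy",d)
    cc=eyes.get_calibration(c);print(c,np.round(cc["position"],3),np.round(cc["rotation"],3).tolist(),np.array(cc["K"]).tolist())
    for t in("wide_box","wide_guard","wide_lip","slim_guard","collar","post","lens","motor","cleaner"):
        for r in spot_in(c,t)[:3]:
            x=r["rect"];print(t,round(r["score"],2),np.round(x),np.round(world(c,d,min(x[0],639),min(x[1],479)),3))
E
```

```text
{'time': np.float64(0.0), 'q': array([ 1.141,  0.265,  1.605, -0.   ,  1.274, -0.037]), 'joint_vel': array([ 0.   , -0.001, -0.   , -0.002, -0.   ,  0.001]), 'joint_torque': array([ 2.0000e-03, -5.1513e+01, -3.6731e+01,  0.0000e+00,  1.3000e-02,
       -0.0000e+00]), 'tool_pos': array([0.258, 0.623, 0.244]), 'tcp_rot': array([-6.130e-01, -3.081e+00,  3.000e-03]), 'wrist_force': array([ 0.163,  0.381, -0.156]), 'torque': array([0.015, 0.039, 0.012]), 'grip_force': np.float64(0.0), 'width': np.float64(0.999)}
scene [0.979 0.347 0.932] [-1.173, -2.556, 0.768] [[464.0125435587657, 0.0, 317.5749024720277], [0.0, 464.0125435587657, 237.32141763998638], [0.0, 0.0, 1.0]]
wide_box 0.8 [238. 226.  94.  86.] [ 0.663 -0.173  0.093]
wide_box 0.78 [433. 236.  93.  81.] [0.399 0.165 0.078]
wide_box 0.59 [310. 139.  81.  75.] [ 0.347 -0.241  0.07 ]
wide_guard 0.92 [233. 207.  48.  44.] [ 0.645 -0.2    0.121]
wide_guard 0.71 [442. 220.  39.  46.] [0.384 0.168 0.125]
wide_lip 0.7 [309. 120.  45.  41.] [ 0.337 -0.25   0.124]
wide_lip 0.64 [443. 217.  36.  37.] [0.374 0.165 0.123]
slim_guard 0.74 [385. 
[... 510 characters left out ...]
, 1.0]]
wide_box 0.95 [439. 203.  60.  60.] [ 0.323 -0.252  0.069]
wide_box 0.3 [288. 240.  12.  35.] [0.656 0.004 0.044]
wide_guard 0.89 [446. 190.  39.  33.] [ 0.309 -0.239  0.121]
wide_guard 0.85 [328. 180.  36.  37.] [ 0.618 -0.187  0.119]
wide_lip 0.97 [443. 190.  38.  27.] [ 0.317 -0.243  0.118]
wide_lip 0.66 [328. 180.  33.  28.] [ 0.615 -0.184  0.121]
wide_lip 0.65 [277. 296.  72.  82.] [0.583 0.231 0.074]
slim_guard 0.71 [278. 296.  71.  80.] [0.583 0.227 0.07 ]
slim_guard 0.16 [325. 196.  53.  61.] [ 0.62  -0.169  0.077]
collar 0.42 [324. 196.   6.   7.] [ 0.621 -0.168  0.077]
post 0.71 [290. 240.   9.  30.] [0.652 0.001 0.042]
cleaner 0.79 [246. 229.  22.  49.] [0.756 0.034 0.076]
```

View pics/scene0.png

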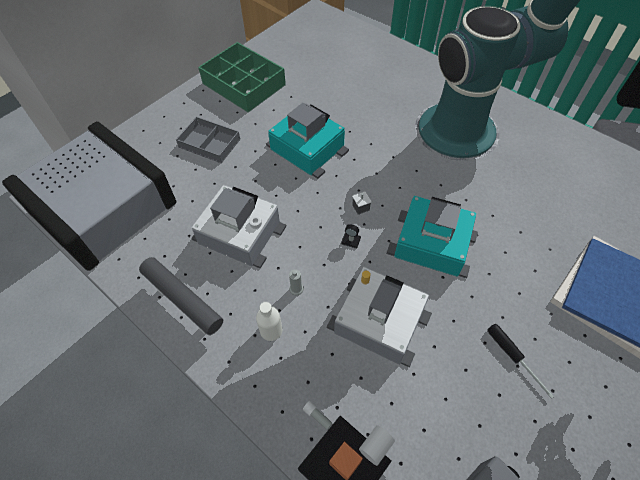

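View pics/side0.png

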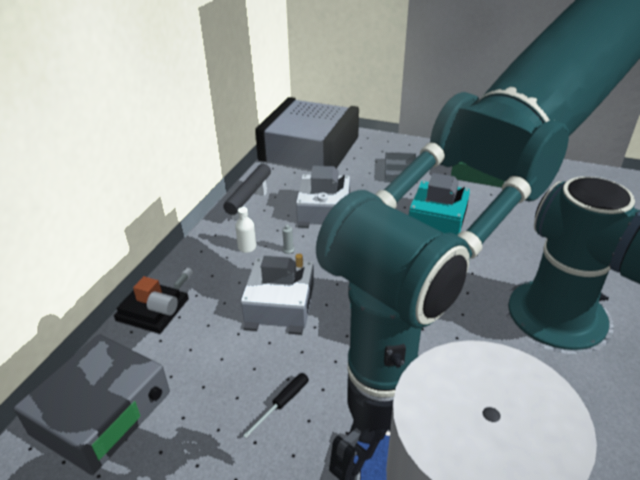

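The grey wide box is the one at (238,226) in the scene picture, with the collar at (255,220); the look-alikes are turquoise. The slim grey box is at (385,310). Next I'll fit the pose of the wide box from depth.

Run:
```python
from h import *
for c in("scene","side"):
    im=cv2.imread(f"pics/{c}0.png");d=np.load(f"pics/{c}0.npy");cc=eyes.get_calibration(c);K=np.array(cc["K"])
    R=np.array(cc["rotation"]);R=cv2.Rodrigues(R)[0] if R.shape!=(3,3) else R
    v,u=np.mgrid[:480,:640];P=np.stack([(u-K[0,2])/K[0,0]*d,(v-K[1,2])/K[1,1]*d,d],-1)@R.T+cc["position"]
    near=(np.hypot(P[...,0]-.64,P[...,1]+.2)<.13)&(d>0)
    for n,a,b in(("roof",.117,.132),("top",.064,.078)):
        m=near&(P[...,2]>a)&(P[...,2]<b)
        q=(P[m][:,:2]*1000).astype(np.float32)
        print(c,n,m.sum(),P[m][:,2].mean().round(4),cv2.minAreaRect(q),np.percentile(q,[1,99],axis=0).round())
    m=near&(P[...,2]>.08)&(P[...,2]<.13)&(im.max(-1)<45)
    if m.sum(): print("dark",m.sum(),P[m].mean(0).round(4),P[m].min(0).round(3),P[m].max(0).round(3))
im=cv2.imread("pics/scene0.png");cv2.imwrite("pics/c.png",cv2.resize(im[165:275,180:300],None,fx=5,fy=5,interpolation=2))
```

```text
scene roof 728 0.1237 ((641.6394653320312, -211.9756622314453), (68.77129364013672, 68.82306671142578), 16.1429443359375) [[ 607. -246.]
 [ 679. -173.]]
scene top 1991 0.0702 ((640.713134765625, -210.92266845703125), (141.1509246826172, 150.52865600585938), 15.307723999023438) [[ 563. -292.]
 [ 720. -128.]]
dark 79 [ 0.5889 -0.2193  0.096 ] [ 0.58  -0.257  0.08 ] [ 0.6   -0.19   0.102]
side roof 369 0.1239 ((638.4489135742188, -210.58685302734375), (70.60702514648438, 76.5025863647461), 15.432759284973145) [[ 601. -247.]
 [ 676. -172.]]
side top 775 0.0706 ((638.2506713867188, -209.7364044189453), (137.74850463867188, 157.0647430419922), 16.13043785095215) [[ 574. -293.]
 [ 715. -123.]]
dark 19 [ 0.5941 -0.2264  0.0934] [ 0.587 -0.247  0.088] [ 0.601 -0.205  0.097]
```

View pics/c.png

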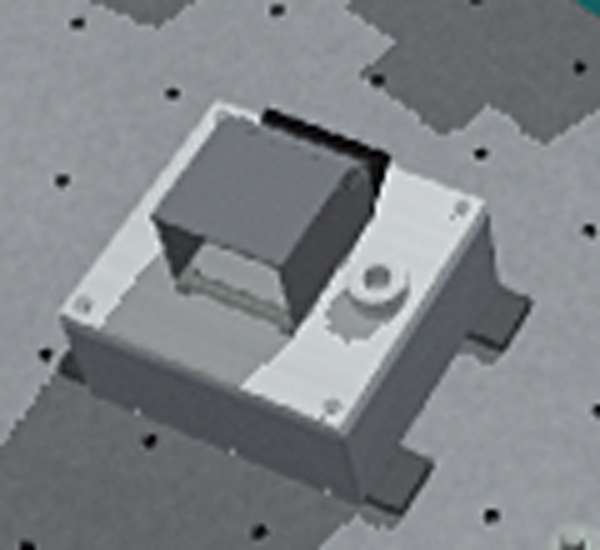

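Request:
carry_out(series="0.0195 -0.0572 0 2.53;0.0195 -0.0572 0 2.53;0.0195 -0.0572 0 2.53;0.0195 -0.0572 0 2.53;0.0195 -0.0572 0 2.53;0.0195 -0.0572 0 2.53;0.0195 -0.0572 0 2.53;0.0195 -0.0572 0 2.53;0.0195 -0.0572 0 2.53;0.0195 -0.0572 0 2.53;0.0195 -0.0572 0 2.53;0.0195 -0.0572 0 2.53;0.0195 -0.0572 0 2.53;0.0195 -0.0572 0 2.53;0.0195 -0.0572 0 2.53;0 0 0 0;0 0 0 0", jaw=-1, grip_force=20)

```text
time: 3.12
tool_pos: [0.5505, -0.2342, 0.2449]
tcp_rot: [0.42, -3.113, -0.002]
wrist_force: [-0.1, 0.5, -0.8]
width: -0.002
grip_force: 0.0
```

Run:
```python
from h import *
s=bot.read_state();T=np.eye(4);T[:3,:3]=cv2.Rodrigues(s["tcp_rot"])[0];T[:3,3]=s["tool_pos"]
im,d=eyes.read_camera("wrist");cc=eyes.get_calibration("wrist");K=np.array(cc["K"]);M=T@np.array(cc["T_tool_cam"])
v,u=np.mgrid[:480,:640];P=np.stack([(u-K[0,2])/K[0,0]*d,(v-K[1,2])/K[1,1]*d,d],-1)@M[:3,:3].T+M[:3,3]
np.save("pics/w.npy",P)
print(np.round(M[:3,3],3))
for r in spot_in("wrist","wide_lip")[:2]+spot_in("wrist","wide_guard")[:2]: print(r["score"],r["rect"])
near=(np.hypot(P[...,0]-.64,P[...,1]+.21)<.13)&(d>0)
for a,b in((.117,.132),(.064,.078)):
    m=near&(P[...,2]>a)&(P[...,2]<b);q=(P[m][:,:2]*1000).astype(np.float32)
    if len(q)>5:print(len(q),P[m][:,2].mean(),cv2.minAreaRect(q))
m=near&(im.max(-1)<45)&(P[...,2]>.075)&(P[...,2]<.13)
q=P[m]; 
if len(q): print("lip",len(q),q.mean(0),cv2.minAreaRect((q[:,:2]*1000).astype(np.float32)))
# tip points near tcp
rel=(P-T[:3,3])@T[:3,:3]
m=(d>0)&(np.abs(rel[...,0])<.03)&(np.abs(rel[...,1])<.04)&(rel[...,2]<.05)
if m.sum(): print("finger tool frame",np.percentile(rel[m],[1,50,99],axis=0).round(4))
im2,_=eyes.read_camera("side")
cv2.imwrite("pics/w1.png",np.hstack([im,cv2.resize(im2[80:320,240:440],(400,480))]))
cv2.imwrite("pics/w1.png",cv2.resize(cv2.imread("pics/w1.png"),(800,369)))
```

```text
[ 0.476 -0.254  0.374]
0.9 [315.7, 309.7, 86.8, 76.0]
0.57 [316.6, 305.0, 86.9, 69.4]
368 0.12199063413423931 ((618.9716796875, -217.88754272460938), (30.659616470336914, 66.0131607055664), 15.49173641204834)
9462 0.06993773551512615 ((625.1705932617188, -216.2127685546875), (111.4925537109375, 146.5450439453125), 15.475820541381836)
finger tool frame [[-0.0071 -0.0395 -0.0815]
 [ 0.0125 -0.0002 -0.0563]
 [ 0.0209  0.0393  0.0022]]
```

View pics/w1.png

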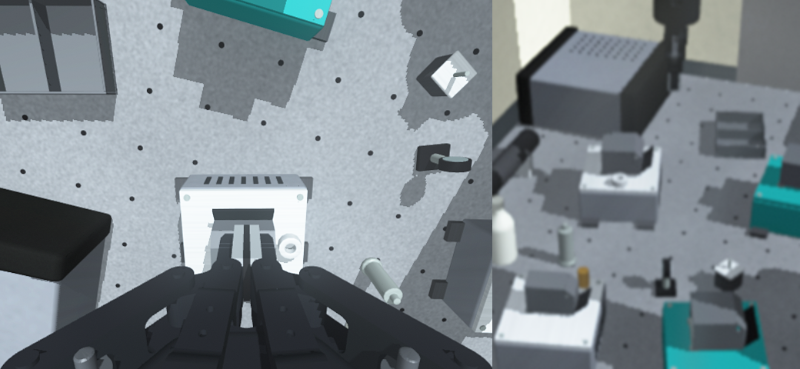

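Run:
```python
from h import *
P=np.load("pics/w.npy");s=bot.read_state();R=cv2.Rodrigues(s["tcp_rot"])[0];rel=((P-s["tool_pos"])@R)*1000
m=(np.abs(rel[...,0])<50)&(np.abs(rel[...,1])<60)&(rel[...,2]<30)
r=rel[m]
for z in range(-110,25,8):
    k=r[(r[:,2]>=z)&(r[:,2]<z+8)]
    if len(k)>8:print(z,len(k),"x",np.percentile(k[:,0],[2,98]).round(),"y",np.percentile(k[:,1],[2,98]).round())
```

```text
-86 2284 x [20. 22.] y [-18.  18.]
-78 10895 x [10. 20.] y [-57.  57.]
-70 12969 x [ 2. 19.] y [-56.  55.]
-62 11517 x [-5. 19.] y [-49.  49.]
-54 5858 x [-7. 19.] y [-44.  43.]
-46 7933 x [-7. 14.] y [-37.  37.]
-38 3806 x [-7. 15.] y [-32.  32.]
-30 1369 x [-8. 15.] y [-20.  19.]
-22 644 x [ 2. 13.] y [-13.  13.]
-14 788 x [ 8. 13.] y [-13.  13.]
-6 683 x [ 8. 13.] y [-13.  13.]
2 490 x [ 8. 13.] y [-12.  12.]
10 23 x [12. 13.] y [-6.  4.]
```

Request:
carry_out(series="0.0005 -0.0017 -0.038 0;0 0 -0.038 0;0 0 -0.038 0;0 0 -0.025 0;0 0 -0.014 0;0.010 0.0028 0 0;0 0 0 0")

```text
time: 4.2
tool_pos: [0.5635, -0.2334, 0.094]
tcp_rot: [-0.423, 3.11, -0.003]
wrist_force: [0.3, -0.2, -0.0]
width: -0.002
grip_force: 0.0
```

Request:
carry_out(series="0.0039 0.0013 0 0;0.0039 0.0013 0 0;0 0 0 0")

```text
time: 4.58
tool_pos: [0.5698, -0.2308, 0.0928]
tcp_rot: [-0.422, 3.112, -0.001]
wrist_force: [-0.4, -0.2, 0.8]
width: 0.003
grip_force: 0.0
```

Run:
```python
from h import *
s=bot.read_state();print(np.round(s["tool_pos"],4),np.round(s["wrist_force"],2))
im,d=eyes.read_camera("side");cv2.imwrite("pics/s2.png",cv2.resize(im[140:240,270:390],(720,600),interpolation=2))
```

```text
[ 0.5698 -0.2308  0.0928] [-0.4  -0.17  0.77]
```

View pics/s2.png

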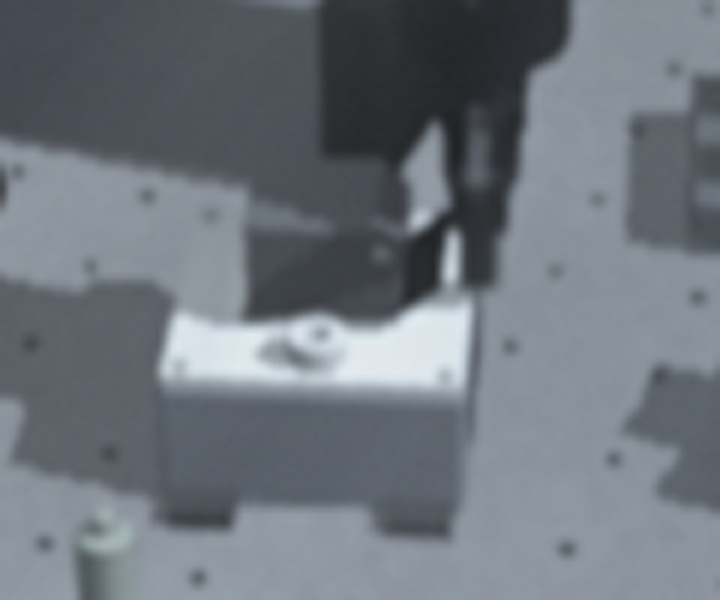

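The side view shows the finger tip just in front of the black lip, with a small gap at about (455,250), and the collar untouched at (318,340). I'll close the gap and raise with the lip.

Request:
carry_out(series="0.0024 0.0007 0 0;0 0 0 0;0.0010 0.0003 0.003 0;0.0010 0.0003 0.004 0;0.0010 0.0003 0.004 0;0 0 0 0")

```text
time: 5.38
tool_pos: [0.5746, -0.2292, 0.1037]
tcp_rot: [0.422, -3.113, 0.0]
wrist_force: [-1.1, -0.5, -1.3]
width: 0.003
grip_force: 0.4
```

```bash
cat > look.py <<'E'
import sys
from h import *
s=bot.read_state();p=s["tool_pos"]*1000-[638.8,-211.6,0];c,n=.9637,.267
print("along",round(c*p[0]+n*p[1],1),"lat",round(c*p[1]-n*p[0],1),"tip",round(p[2]-14,1),"F",np.round(s["wrist_force"],2))
im,d=eyes.read_camera("side");cv2.imwrite(f"pics/{sys.argv[1]}.png",cv2.resize(im[140:240,270:390],(720,600),interpolation=2))
E
python3 look.py s3
```

```text
along -66.6 lat 0.2 tip 89.7 F [-1.08 -0.52 -1.33]
```

View pics/s3.png

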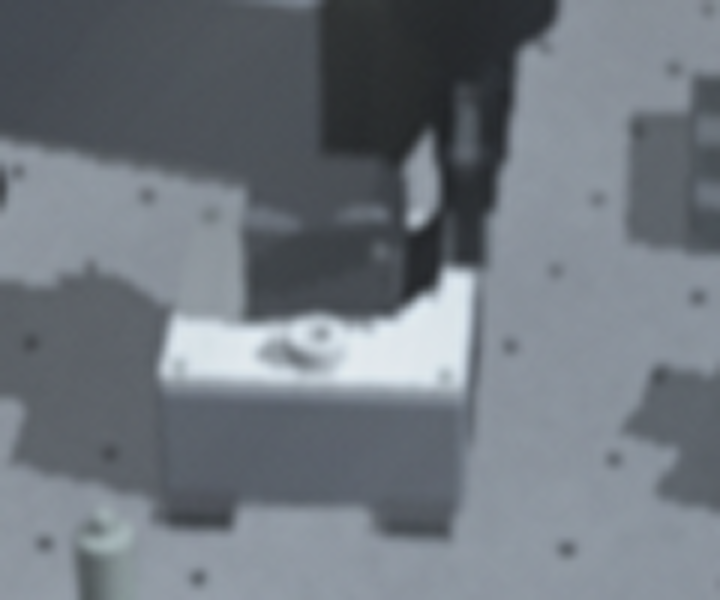

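Request:
carry_out(series="0.0014 0.0004 0.0037 0;0.0014 0.0004 0.0037 0;0.0015 0.0004 0.0036 0;0.0016 0.0004 0.0036 0;0 0 0 0")

```text
time: 6.05
tool_pos: [0.5802, -0.2274, 0.1184]
tcp_rot: [0.422, -3.112, -0.0]
wrist_force: [-4.9, 0.1, 1.6]
width: -0.002
grip_force: 2.6
```

```bash
python3 look.py s4
```

```text
along -60.7 lat 0.4 tip 104.4 F [-4.87  0.12  1.56]
```

View pics/s4.png

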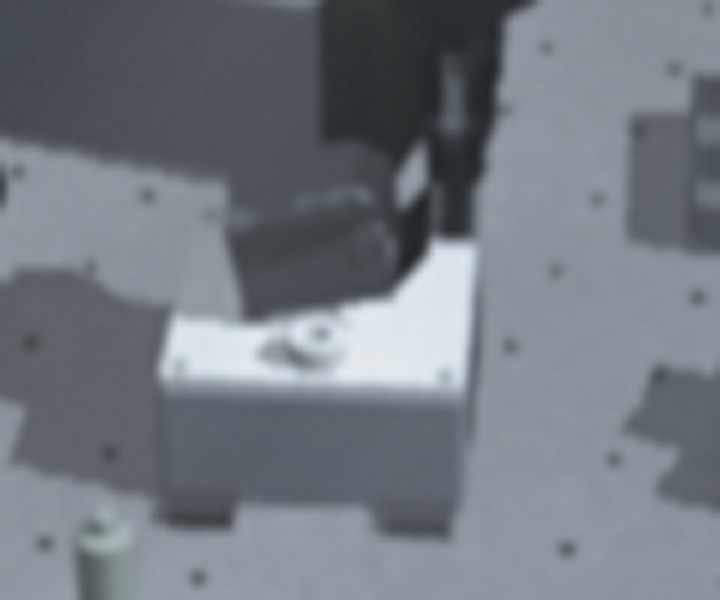

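The guard has risen about 10° on the finger. I'll continue along the arc.

Request:
carry_out(series="0.0018 0.0005 0.0036 0;0.0018 0.0005 0.0036 0;0.0020 0.0005 0.0034 0;0.0020 0.0005 0.0034 0;0.0024 0.0007 0.0030 0;0.0024 0.0007 0.0030 0;0 0 0 0")

```text
time: 6.98
tool_pos: [0.594, -0.2242, 0.1386]
tcp_rot: [-0.422, 3.111, -0.001]
wrist_force: [-2.9, -0.4, 2.2]
width: -0.001
grip_force: 1.4
```

```bash
python3 look.py s5
```

```text
along -46.6 lat -0.1 tip 124.6 F [-2.85 -0.38  2.15]
```

View pics/s5.png

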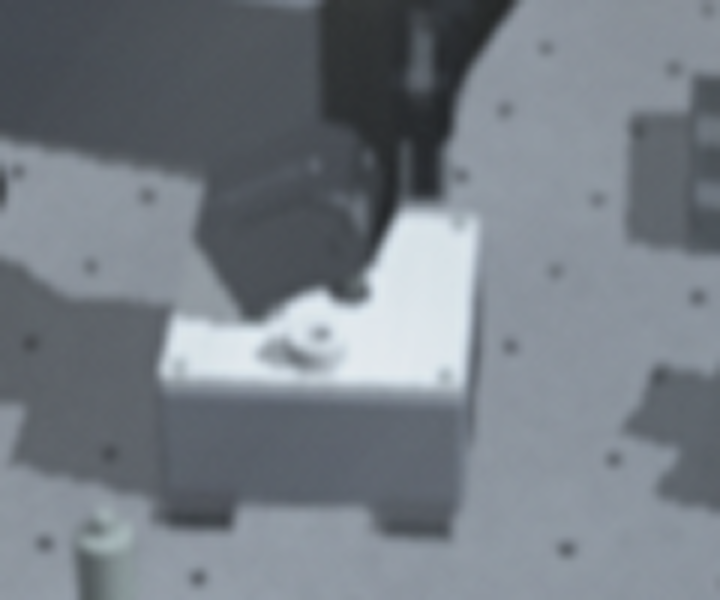

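Guard at about 28° with the toggle visible at (352,290). Lowering the tip to ball height while the guard rests on the finger.

Request:
carry_out(series="0 0 -0.004 0;0 0 -0.004 0;0 0 -0.004 0;0 0 -0.004 0;0.0005 0 -0.004 0;0.0005 0 -0.004 0;0.0005 0 -0.004 0;0.0005 0 -0.003 0;0 0 0 0")

```text
time: 8.15
tool_pos: [0.5919, -0.2247, 0.107]
tcp_rot: [0.422, -3.107, -0.001]
wrist_force: [-15.1, -2.5, 12.0]
width: 0.0
grip_force: 2.9
```

```bash
python3 look.py s6
```

```text
along -48.7 lat -0.1 tip 93.0 F [-15.07  -2.51  12.04]
```

View pics/s6.png

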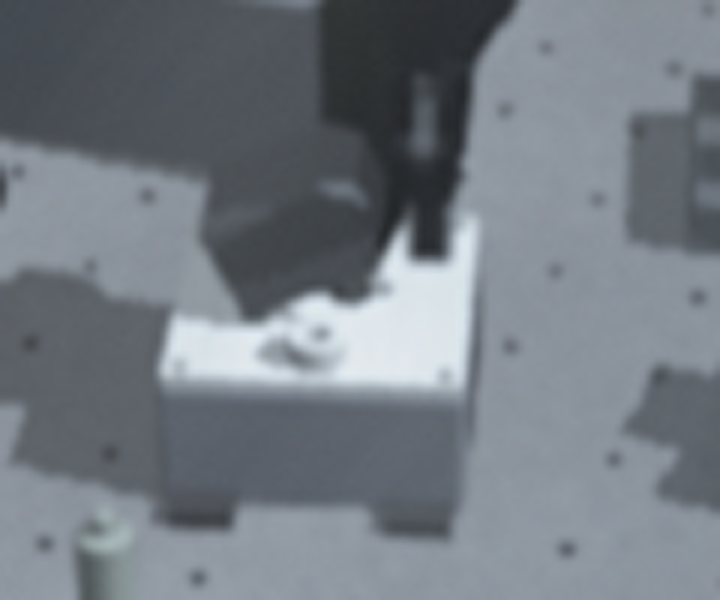

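Resisted by about 15 N: friction, or the knuckle dragging the lip down. I'll move forward and up along the lip's arc to relieve it.

Request:
carry_out(series="0 0 0.002 0;0.0005 0.0002 0.002 0;0.0010 0.0003 0.002 0;0.0010 0.0003 0.002 0;0 0 0 0")

```text
time: 8.82
tool_pos: [0.5981, -0.223, 0.1148]
tcp_rot: [-0.422, 3.112, -0.0]
wrist_force: [-0.2, 1.2, -0.3]
width: 0.003
grip_force: 0.2
```

```bash
python3 - <<'E'
from h import *
P=np.load("pics/w.npy");R=cv2.Rodrigues(np.array([.42,-3.113,-.002]))[0];r=((P-[.5505,-.2342,.2449])@R).reshape(-1,3)*1000
r=r[(abs(r[:,0])<45)&(abs(r[:,1])<60)&(r[:,2]<30)]
for z in range(-72,16,6):
    print(z,[ (round(float(np.percentile(k[:,0],95))) if len(k)>4 else None) for a in range(-36,36,6) for k in [r[(r[:,2]>=z)&(r[:,2]<z+6)&(r[:,1]>=a)&(r[:,1]<a+6)]]])
E
python3 look.py s7
```

```text
-72 [None, 11, 12, 19, 19, 18, 13, 19, 19, 18, 12, None]
-66 [13, None, 11, 19, 19, 19, 17, 19, 19, 18, None, None]
-60 [13, None, None, 19, 19, 18, 18, 19, 19, None, None, 13]
-54 [14, 13, None, 18, 18, 18, 18, 18, 18, None, 13, 14]
-48 [14, 13, 13, 14, 14, 14, 14, 14, 14, 13, 13, 14]
-42 [14, 15, 14, 14, 14, 14, 14, 14, 14, 13, 15, 13]
-36 [13, 15, 14, 13, 15, 14, 13, 15, 14, 13, 15, 13]
-30 [None, None, 8, 13, 15, 14, 13, 15, 13, 8, None, None]
-24 [None, None, None, None, None, 13, 12, 12, None, None, None, None]
-18 [None, None, None, 9, 9, 13, 13, 12, 9, None, None, None]
-12 [None, None, None, 9, 9, 13, 13, 13, 9, None, None, None]
-6 [None, None, None, 8, 9, 13, 13, 12, 9, None, None, None]
0 [None, None, None, 8, 9, 13, 13, 12, 9, None, None, None]
6 [None, None, None, None, 9, 12, 13, 12, 8, None, None, None]
12 [None, None, None, None, None, None, None, None, None, None, None, None]
along -42.3 lat -0.2 tip 100.8 F [-0.21  1.18 -0.34]
```

Relieved to about 1 N. Pushing forward slowly onto the ball.

Request:
carry_out(series="0.0019 0.0005 0.0003 0;0.0019 0.0005 0.0003 0;0.0019 0.0005 0.0003 0;0.0019 0.0005 0.0003 0;0 0 0 0")

```text
time: 9.5
tool_pos: [0.6028, -0.2218, 0.1182]
tcp_rot: [0.422, -3.108, -0.0]
wrist_force: [-14.8, 0.0, 15.8]
width: -0.002
grip_force: 2.8
```

```bash
python3 look.py s8
```

```text
along -37.4 lat -0.2 tip 104.2 F [-14.85   0.03  15.85]
```

View pics/s8.png

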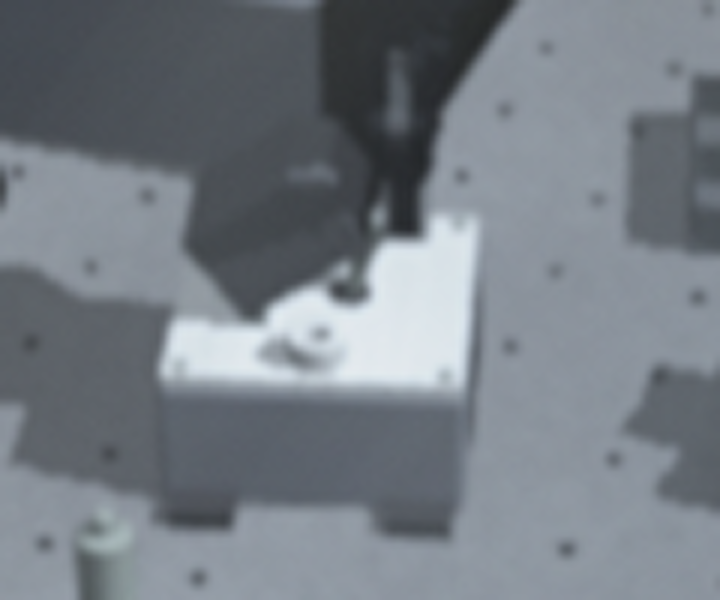

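High pad friction is resisting the lip's slide. I'll sway the finger sideways so the lip can slip.

Request:
carry_out(series="-0.0010 0.0038 0 0;0.0016 -0.0058 0 0;0.0016 -0.0058 0 0;-0.0016 0.0058 0 0;-0.0006 0.0020 0 0;0 0 0 0")

```text
time: 10.3
tool_pos: [0.6049, -0.2244, 0.1192]
tcp_rot: [-0.422, 3.113, -0.008]
wrist_force: [-9.7, -7.2, 12.5]
width: 0.002
grip_force: 4.2
```

```bash
python3 look.py s9
```

```text
along -36.1 lat -3.3 tip 105.2 F [-9.71 -7.17 12.5 ]
```

View pics/s9.png

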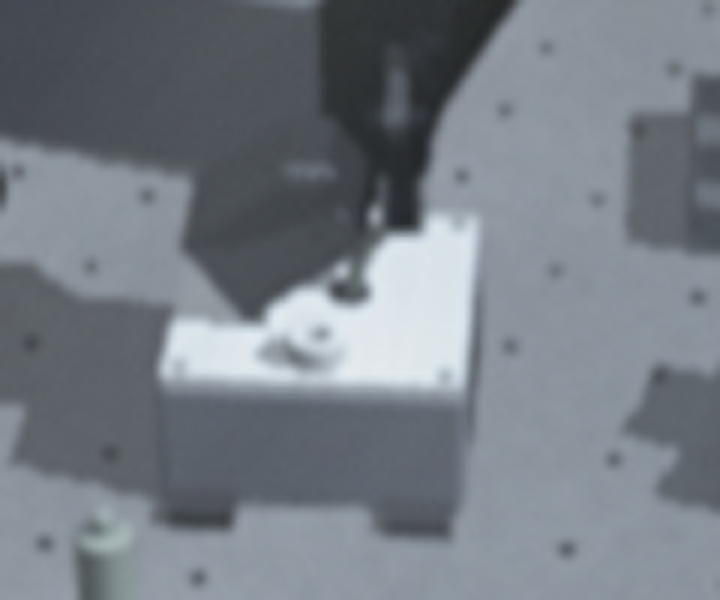

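The lip's edge is caught under the ledge between pad and knuckle, about 36 mm above the tip. New plan: raise the tip and shift sideways past the ball. Then open the guard far enough that its edge clears the ledge, come down beside the ball, and ease back with the edge on the knuckle. After that, recentre and push the toggle.

Request:
carry_out(series="0 0 0.004 0;0 0 0.005 0;0 0 0.005 0;0 0 0 0;0.0016 -0.0058 0 0;0.0016 -0.0058 0 0;0.0016 -0.0058 0 0;0.0016 -0.0058 0 0;0 0 0 0")

```text
time: 11.48
tool_pos: [0.6115, -0.2453, 0.1301]
tcp_rot: [-0.421, 3.113, -0.001]
wrist_force: [-0.8, -0.8, -0.3]
width: -0.0
grip_force: 0.3
```

```bash
python3 look.py s10
```

```text
along -35.3 lat -25.2 tip 116.1 F [-0.85 -0.81 -0.31]
```

Request:
carry_out(series="0.0021 0.0006 0.002 0;0.0021 0.0006 0.002 0;0.0021 0.0006 0.0015 0;0.0021 0.0006 0.0015 0;0.0024 0.0007 0.001 0;0.0024 0.0007 0.001 0;0.0024 0.0007 0 0;0.0024 0.0007 0 0;0.0024 0.0007 0 0;0.0024 0.0007 0 0;0.0024 0.0007 0 0;0 0 0 0")

```text
time: 13.02
tool_pos: [0.6368, -0.2371, 0.139]
tcp_rot: [-0.422, 3.113, -0.0]
wrist_force: [-0.6, -0.4, -0.3]
width: -0.005
grip_force: 0.3
```

```bash
python3 look.py s11
```

```text
along -8.7 lat -24.1 tip 125.0 F [-0.58 -0.36 -0.31]
```

View pics/s11.png

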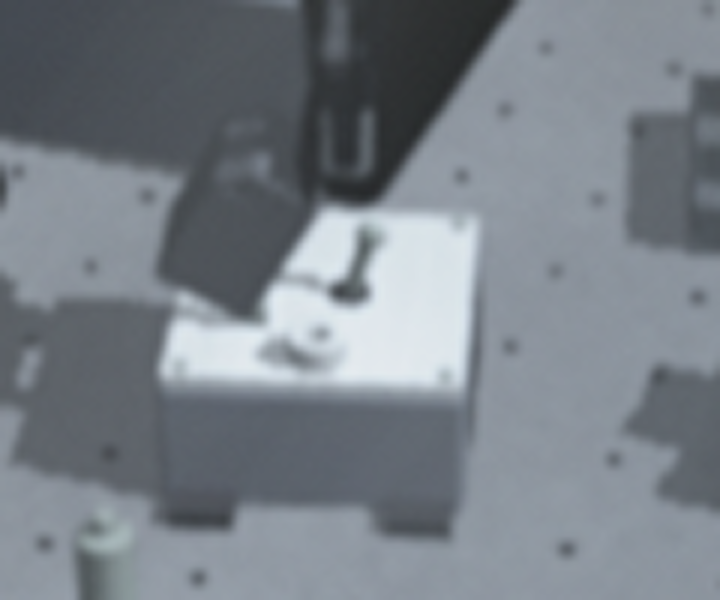

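The picture shows the guard open about 60° on the finger and the toggle clear at (365,250), still off. I've now viewed 12 pictures, two over the limit of 10, so I'll work from numbers only from here. Lowering beside the ball.

Request:
carry_out(series="0 0 -0.004 0;0 0 -0.004 0;0 0 -0.004 0;0 0 -0.004 0;0 0 -0.004 0;0 0 0 0")

```text
time: 13.82
tool_pos: [0.6362, -0.2371, 0.1184]
tcp_rot: [0.422, -3.112, -0.001]
wrist_force: [-0.2, 0.8, -1.5]
width: 0.002
grip_force: 0.0
```

Request:
carry_out(series="-0.0022 -0.0006 -0.0018 0;-0.0022 -0.0006 -0.0018 0;-0.0022 -0.0006 -0.0018 0;-0.0022 -0.0006 -0.0018 0;0 0 0 0")

```text
time: 14.45
tool_pos: [0.6273, -0.2396, 0.1116]
tcp_rot: [0.422, -3.113, -0.0]
wrist_force: [-0.8, 0.2, -0.1]
width: -0.003
grip_force: 0.0
```

Request:
carry_out(series="-0.0029 -0.0008 -0.0005 0;-0.0029 -0.0008 -0.0005 0;-0.0029 -0.0008 -0.0005 0;-0.0029 -0.0008 0 0;-0.0029 -0.0008 0 0;-0.0029 -0.0008 0 0;-0.0029 -0.0008 0 0;-0.0029 -0.0008 0 0;-0.0029 -0.0008 0 0;0 0 0 0")

```text
time: 15.7
tool_pos: [0.6013, -0.2469, 0.1104]
tcp_rot: [0.422, -3.113, -0.0]
wrist_force: [-1.2, -0.8, -0.1]
width: -0.004
grip_force: 0.0
```

```bash
cat > ang.py <<'E'
from h import *
s=bot.read_state();p=s["tool_pos"]*1000-[638.8,-211.6,0];c,n=.9637,.267
print("along",round(c*p[0]+n*p[1],1),"lat",round(c*p[1]-n*p[0],1),"tip",round(p[2]-14,1),"F",np.round(s["wrist_force"],2))
for cam in("scene","side"):
    im,d=eyes.read_camera(cam);cc=eyes.get_calibration(cam);K=np.array(cc["K"]);R=np.array(cc["rotation"]);R=cv2.Rodrigues(R)[0] if R.shape!=(3,3) else R
    v,u=np.mgrid[:480,:640];P=(np.stack([(u-K[0,2])/K[0,0]*d,(v-K[1,2])/K[1,1]*d,d],-1)@R.T+cc["position"])*1000-[638.8,-211.6,0]
    L=np.stack([c*P[...,0]+n*P[...,1],c*P[...,1]-n*P[...,0],P[...,2]],-1)
    # guard roof/rear: points behind hinge-ish; toggle: small lateral, between top and 112
    g=(d>0)&(abs(L[...,1])<31)&(L[...,2]>95)&(L[...,0]>0)&(L[...,0]<75);q=L[g]
    if g.sum()>20:
        r=q-[30,0,74]; # roof plane fit in x-z (roof faces up/back)
        w=q[abs(q[:,1])<25];A=np.polyfit(w[:,2],w[:,0],1);print(cam,"guard pts",len(w),"x-z slope deg from horizontal",np.degrees(np.arctan2(1,A[0])).round(1))
    t=(d>0)&(abs(L[...,1])<8)&(L[...,2]>86)&(L[...,2]<112)&(L[...,0]>-40)&(L[...,0]<12);q=L[t]
    if len(q):print(cam,"toggle?",len(q),np.median(q,0).round(1))
    k=(d>0)&(np.hypot(L[...,0],L[...,1]-54)<40)&(L[...,2]>80)&(L[...,2]<90)&(L[...,1]>36);print(cam,"collar",k.sum(),L[k].mean(0).round(1) if k.any() else "")
E
python3 ang.py
```

```text
along -45.6 lat -24.0 tip 96.4 F [-1.16 -0.85 -0.1 ]
scene guard pts 1630 x-z slope deg from horizontal 93.8
scene collar 92 [ 1.6 54.1 83.4]
side guard pts 400 x-z slope deg from horizontal 93.6
side toggle? 6 [-23.1   3.2  96.9]
side collar 55 [-1.  56.  84.3]
```

Request:
carry_out(series="-0.0016 0.0058 0 0;-0.0016 0.0058 0 0;-0.0016 0.0058 0 0;-0.0016 0.0058 0 0;0 0 0 0")

```text
time: 16.42
tool_pos: [0.595, -0.2228, 0.1103]
tcp_rot: [0.423, -3.113, -0.001]
wrist_force: [-1.3, 0.9, 0.2]
width: -0.005
grip_force: 0.0
```

Forces stay small. Now pushing the toggle, 12 mm first.

Request:
carry_out(series="0.0019 0.0005 0 0;0.0019 0.0005 0 0;0.0019 0.0005 0 0;0.0019 0.0005 0 0;0.0019 0.0005 0 0;0.0019 0.0005 0 0;0 0 0 0")

```text
time: 17.3
tool_pos: [0.607, -0.2206, 0.1104]
tcp_rot: [-0.422, 3.113, -0.0]
wrist_force: [-1.3, -0.5, 0.7]
width: -0.003
grip_force: 0.3
```

Request:
carry_out(series="0.0019 0.0005 0 0;0.0019 0.0005 0 0;0.0019 0.0005 0 0;0.0019 0.0005 0 0;0.0019 0.0005 0 0;0 0 0 0")

```text
time: 18.05
tool_pos: [0.6165, -0.218, 0.1103]
tcp_rot: [-0.422, 3.113, 0.0]
wrist_force: [-0.9, -0.1, -0.0]
width: 0.003
grip_force: 0.1
```

Request:
carry_out(series="0.0010 0.0003 0 0;0.0010 0.0003 0 0;0 0 0 0")

```text
time: 18.42
tool_pos: [0.6182, -0.2175, 0.1103]
tcp_rot: [-0.422, 3.113, -0.0]
wrist_force: [-1.9, -0.2, -0.2]
width: -0.001
grip_force: 0.3
```

Request:
carry_out(series="0.0010 0.0003 0 0;0 0 0 0")

```text
time: 18.68
tool_pos: [0.6192, -0.2172, 0.1103]
tcp_rot: [0.422, -3.113, -0.0]
wrist_force: [-1.7, -0.8, 1.1]
width: 0.0
grip_force: 0.4
```

Request:
carry_out(series="0.0010 0.0003 0 0;0 0 0 0")

```text
time: 18.92
tool_pos: [0.6202, -0.2169, 0.1103]
tcp_rot: [-0.422, 3.113, -0.0]
wrist_force: [-1.6, -2.2, -0.4]
width: -0.001
grip_force: 0.4
```

Request:
carry_out(series="0.0010 0.0003 0 0;0 0 0 0")

```text
time: 19.18
tool_pos: [0.6207, -0.2168, 0.1102]
tcp_rot: [0.422, -3.112, -0.0]
wrist_force: [-3.8, -2.5, 0.7]
width: -0.002
grip_force: 1.6
```

Request:
carry_out(series="0.0010 0.0003 0 0;0 0 0 0")

```text
time: 19.42
tool_pos: [0.6208, -0.2167, 0.1101]
tcp_rot: [0.422, -3.11, -0.0]
wrist_force: [-6.8, -2.2, 1.2]
width: -0.001
grip_force: 3.1
```

```bash
python3 ang.py
```

```text
along -18.7 lat -0.1 tip 96.1 F [-6.76 -2.25  1.24]
scene guard pts 2775 x-z slope deg from horizontal 93.8
scene collar 86 [ 1.4 54.3 83.6]
side guard pts 474 x-z slope deg from horizontal 93.8
side toggle? 38 [ -6.9   4.8 100.8]
side collar 56 [ 0.4 55.5 84.7]
```

The toggle is on its hard stop: position steady, force rising to about 7 N, ball seen near x = -7. Now drawing the finger out slowly.

Request:
carry_out(series="-0.0029 -0.0008 0 0;-0.0039 -0.0011 0 0;-0.0039 -0.0011 0 0;-0.0039 -0.0011 0 0;-0.0039 -0.0011 0 0;-0.0039 -0.0011 0 0;-0.0039 -0.0011 0 0;-0.0039 -0.0011 0 0;-0.0039 -0.0011 0 0;-0.0039 -0.0011 0 0;-0.0039 -0.0011 0 0;-0.0039 -0.0011 0 0;-0.0039 -0.0011 0 0;-0.0039 -0.0011 0 0;-0.0058 -0.0016 0 0;-0.0096 -0.0027 0 0;-0.0096 -0.0027 0 0;-0.0096 -0.0027 0 0;-0.0096 -0.0027 0 0;0 0 0 0")

```text
time: 22.02
tool_pos: [0.5235, -0.244, 0.1104]
tcp_rot: [0.421, -3.113, -0.0]
wrist_force: [0.6, -0.2, 0.3]
width: 0.004
grip_force: 0.0
```

Run:
```python
from h import *
exec(open("ang.py").read())
a=np.load("pics/scene0.npy");im,d=eyes.read_camera("scene")
print("scene depth change at guard/slim (mm)",[round(float(np.median(abs(d-a)[y-8:y+8,x-8:x+8]))*1000,1) for x,y in((233,207),(385,300),(366,277),(255,220),(296,282))])
```

```text
along -119.8 lat -0.5 tip 96.4 F [ 0.63 -0.16  0.34]
scene guard pts 302 x-z slope deg from horizontal 89.5
scene toggle? 1 [-37.1  -2.4 109.4]
scene collar 92 [ 1.8 54.4 83.5]
side guard pts 127 x-z slope deg from horizontal 104.7
side toggle? 4 [-37.3   6.7  96.9]
side collar 62 [ 0.1 55.4 83.7]
scene depth change at guard/slim (mm) [1.8, 1.6, 1.6, 2.0, 1.9]
```

The depth over the guard matches the first picture again, so it is shut. The collar, standoff, post and slim guard have not moved, and the finger is clear.

```bash
python3 -c "
from workcell import bot
print(bot.finish_job())"
```

```text
the job is handed in; nothing more can be done
None
```

The wide guard was lifted, its toggle pushed back to the hard stop and the guard let drop shut; I handed it in at about 22 s with the other box and bystanders I checked unmoved, the finger pressing about 20 N at most, but I viewed 12 pictures, two over the limit of 10.

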